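Press a bottle-tray divider home in the push clamp and hold it

ROBOT

A 6-joint arm with a two-finger parallel gripper is mounted at the origin on a cart in front of the work surface, level with it; the furniture and walls round the work are solid. World frame = base frame: x ahead of the robot, y to its left, z up, the work surface at z = 0. Lengths are in m, angles in rad, forces in N, time in s.
With the tool pointing down it reaches from about 0.3 to 0.775 m from the base axis. Payload 14.6 kg.
Tool frame: the origin (TCP) lies midway between the tips of the shut fingers; the grasp point (between the pads) lies 19 mm behind it; z points along the fingers, y is the line along which they close (so a half turn about z gives the same grasp; the last joint's range is limited). The gripper opens to 94 mm and grips with 3 to 60 N. Pads are 16 mm wide; open, the fingers measure 119 mm over their backs; the gripper's body (75 mm by 177 mm) begins 78 mm behind the grasp point.
Start: joints at [-1.188, 0.3, 1.521, -0, 1.321, -0.067], TCP at [0.239, -0.495, 0.205] pointing down, gripper open.
Joint ranges: [-3.03, 3.03], [-0.79, 2.21], [0.23, 2.52], [-1.04, 4.18], [0, 3.07], [-2.55, 2.55]. Speed limits (rad/s): [2.22, 2.22, 2.57, 3.14, 3.14, 3.14].

INTERFACE

Orientations are given as a unit quaternion [x, y, z, w].
In Python, from cell import ctrl, optics gives the robot as it stands.
- The arm moves only by the tool jog_arm, never from a script. Its argument "increments" is a list of rows, each a list of 7 numbers: the turn, a rotation vector about the tool's x, y, z in degrees, then the shift along the tool's x, y, z in units of 40 mm (1.0 is 40 mm), then the closure, from -1 (fully open) to 1 (shut). A call has 1 to 20 rows; each row shifts and turns the commanded pose from where the row before left it, along the tool's axes as they then stand; what a row does not reach is not made up. A row lasts 1/12 s, in which the tool goes at most 41.7 mm and 7.16 degrees, less where a joint would pass 70% of its speed; a pose out of reach is approached as far as the arm can. A call is refused whole if a number of a shift passes 1 or a number of a turn 7.16, either way. A call with a gripper value outside its range is refused whole. The fingers move at their own pace and stop on an object; "grip_force" is the grip in N (left out, the last holds). Time passes only in rows, so rows that do not move let the fingers close. It gives the time, the measured TCP pose, the force, the opening and the grip force at its end, in the units of the state.
- ctrl.get_obs(): the state, without advancing time (a new reading comes with each control period).
- optics.get_image(name): name is "scene" or "side" or "wrist"; returns a dict with "img" (384x512x3 uint8, red, green, blue), "fx", "fy", "cx", "cy" (pixels), "dist" ([k1, k2, p1, p2, k3] as OpenCV has them; the pictures are not rectified), "R" (3x3) and "t" (3): a world point X has camera coordinates R X + t. Camera axes: x right, y down, z forward; pixel columns grow to the right and rows downward; lengths in m; the calibration is good to about 2 mm. A picture is of the moment at which its call begins. There is no depth.
- ctrl.hand_in(): hands the job in; it is judged then, once.
The state is a dict: "time_s": time; "joint_positions": joint angles; "joint_vel": joint speeds; "tau": joint torques, N m; "tcp_pos": TCP position; "tcp_rot": TCP orientation; "wrist_force": force on the tool from outside, world axes, zero at the start; "ft_torque": the same for the moment, N m; "width": opening from 0.0 (shut) to 1.0 (fully open); "gripper_force": force on a finger pad.
Only numpy, scipy, OpenCV 4.12 (cv2) and the standard library are available. Lean on these libraries where they do the work, as an engineer would, in place of code of your own. Each camera call takes 0.05 s, during which the arm holds its last target. There are 200 camera calls.

TASK

A wooden divider for a bottle tray waits in the push clamp on the plywood board behind the bench scale, its end only just started in the groove of the upright end strip, and somebody has left a felt marker lying across the board in the clamp's way. Take the marker out and lay it on the bare worktop clear of the board, then pump the clamp's ratchet trigger (never push the bar or pad by hand) until the sprung rubber pad reaches the divider, drives it fully home in the groove, and its spring is squeezed about half way: firm, but well short of solid, because more would crush the wood. The brake of this clamp is weak, so finish while still gripping the pulled trigger and keeping that pressure on; leave everything else on the worktop where it is.

Things in the scene. Friction and masses are not known exactly. Their poses are not given: they have to be found in the camera images.
- jig: Clamp board, fixed: plywood 365x84x18 mm. Origin on the worktop under its middle; x = the way the clamp pushes, y across, z up. Along x (mm): upright pistol grip at -175 (22 thick, top z 171), trigger, pad (42 wide), throat with the marker, open at both sides, divider between two battens 10 high (47 over both), end strip, angle-iron stop at 130-136 (68 high).
- throat (a point): Point on top of the board (z 18 mm) in the middle of the throat, at jig x +6 mm, y 0; does not move on the jig.
- marker: Felt marker, 133 mm long, barrel 13 mm thick, cap end 15 wide and 14 thick, 15 g. Origin under its middle, x axis along it (cap at +x), z up. It lies across the board on the board top and sticks out about 25 mm beyond the board at both sides; its ends, beyond 35 mm from its middle, can be pinched across the barrel with nothing beside them.
- bare_spot (a point): Middle of the bare stretch of worktop to the right of the bench scale, on the surface; empty for about 70 mm round it. (The bottle filler behind it, right of the clamp board, stands 344 mm high: carry things over at 400 mm or keep to its left.)
- trigger: Ratchet trigger: an upright flat steel blade, 10 mm thick along jig x and 24 wide along jig y, in front of the pistol grip, top at about z 173 mm; free from above on all sides (28 mm to the grip when fully pulled). Pinched front to back it is held firmly; on its smooth sides fingers slip. Origin on the pivot, axes as the jig's at rest; turns about jig y.
- trigger_pivot (a point): Pivot of the trigger, on the jig at x -110, y 0, z 88 mm; axis along the jig's y.
- trigger_grip (a point): Middle of the blade, 65 mm from the pivot, 22 below its top. At rest the blade leans 0.30 rad from upright towards the pad; pulled back to the grip it turns up to 0.60 rad (stop), and springs back (1.5 N here at rest, 4 N fully pulled). A full pull drives the bar 15 mm: idle for the first 0.1 rad or so, then about 33 mm per rad; going back, the pawl clicks over the bar's teeth (5 mm pitch).
- push_bar: Toothed steel bar of the clamp, 14x10 mm, along jig x at z 40 mm, with spring and pad at its front end. Origin at the jig's origin when fully back; slides along jig x up to 100 mm. A weak brake drags on it with 6 N but lets it creep back under more than 3 N. Clamping force plus 6 N is felt at the trigger's grip point about halved. Moved by the trigger only.
- pad_face: Rubber face of the sprung pad, 8 x 42 x 44 mm, on a slight swivel, centred at z 44 mm above the worktop. Origin in the middle of its back.
- pad_front (a point): Centre of the pad's front surface, which meets the divider's end.
- pad_spring (a joint): How far the pad's spring is squeezed, m: 0 free, 0.016 solid. 2 N per mm: the pressure on the divider is 2000 N/m times this value.
- divider: Loose wooden divider, 80 x 20 x 50 mm high, standing on the board between the battens. Origin under its middle, x axis along it towards the groove. It has to slide 4 to 7 mm to be home.
- divider_end (a point): Centre of the end of the divider that faces the pad, 40 mm from its middle and 25 mm above the board.
- end_strip: Loose wooden end strip, 20 x 100 x 60 mm high, standing across the board against the stop. Origin under its middle, x axis as the jig's. In the face towards the pad is an upright groove 22.4 mm wide and 8 mm deep; the divider is home when its middle is 42 mm from the strip's middle along x (about 47 at the start).
- tape_roll: Bystander: brown roll of packing tape lying flat, 110 across, 48 high mm. Origin under its middle. Stays where it is.
- cap_tub: Bystander: round tub of crown caps, 116 across, 68 high mm. Origin under its middle. Stays where it is.
- steel_cup: Bystander: plain steel cup, 74 across, 99 high mm. Origin under its middle. Stays where it is.
- yeast_jar: Bystander: small screw-top jar, 47 across, 97 high mm. Origin under its middle. Stays where it is.
- sanitizer: Bystander: pump bottle, 56x72, 182 high mm. Origin under its middle. Stays where it is.
- spare_nozzle: Bystander: white filling nozzle standing up, 24 across, 90 high mm. Origin under its middle. Stays where it is.

How it is judged:
On the way, in this order (a step that is already met when the one before it is completed fails the run):
1. the marker lies on the worktop, let go, clear of the board (height (world z) of marker below 0.017 m and horizontal distance between marker and throat above 0.06 m and contact force between marker and jig below 0.05 N and contact force between marker and the fingers below 0.05 N), for 0.2 s.
2. the pad presses on the divider (contact force between pad_face and divider above 1.5 N), for 0.1 s.
At the end, for the whole second after the job is handed in: Fingers hold the pulled trigger and touch neither bar, pad nor divider; the pad presses the divider with 10 to 26 N (spring squeezed 5 to 13 of 16 mm); divider within 2 mm of home, straight and upright, strip against the stop; marker let go on the worktop, off the board, 60 mm from the throat (all of step 1 and contact force between pad_face and divider between 10 and 26 N and x of divider in the frame of end_strip above -0.044 m and angle between the x axis of divider and the x axis of end_strip, either way round below 0.06 rad and x of end_strip in the frame of jig above 0.117 m and angle between each of end_strip, divider's own z axis and vertical below 0.06 rad and x of trigger_grip in the frame of jig below -0.094 m and contact force between the fingers and trigger above 2 N and contact force between the fingers and push_bar below 0.5 N and contact force between the fingers and divider below 0.5 N); the arm keeps its last pose, push and grip.
It fails at once if the pad crushes the divider (more than 40 N) (contact force between pad_face and divider above 40 N).
It fails at once if the bar or its pad is pushed by the fingers (contact force between the fingers and push_bar above 4 N).
It fails at once if a bystander is moved more than 30 mm (distance of any of tape_roll, cap_tub, steel_cup, yeast_jar, sanitizer, spare_nozzle from where it was at the start of the episode above 0.03 m).
It also fails if it takes over 72 s, if anything falls off the work surface, if the arm or the gripper's body presses on something with over 40 N, if the wrist force passes 120 N, or if a joint passes its speed limit or range.

## Working session

There is one attempt and no reset: what is moved stays moved. The work goes in short steps, Python scripts to look and compute and a tool call to move; the robot and the scene stay as the last step left them, time stands still between calls to the robot, and variables do not carry over. Pictures are saved under pics/ and viewed, at most 10 in all, crops included, and the job is handed in when it is done.

Besides the shell and the picture viewer there is one more tool, called by a JSON object that holds its "method" and its "body". jog_arm: Moves the arm, as the interface text tells. Its arguments: {"type":"object","properties":{"increments":{"type":"array","items":{"type":"array","items":{"type":"number"}}},"grip_force":{"type":"number"}},"required":["increments"]}

```bash
mkdir -p pics
cat > h.py <<'E'
import numpy as np, cv2, json
from cell import ctrl, optics
def shot(n,f):
    d=optics.get_image(n); cv2.imwrite('pics/'+f+'.png',d['img'][:,:,::-1])
    np.savez('pics/'+f+'.npz',**{k:np.array(v) for k,v in d.items()}); return d
def load(f): return dict(np.load('pics/'+f+'.npz'))
def K(d): return np.array([[d['fx'],0,d['cx']],[0,d['fy'],d['cy']],[0,0,1.]])
def ray(d,p):
    u=cv2.undistortPoints(np.array([[p]],float),K(d),np.array(d['dist'],float))[0,0]
    R=np.array(d['R']);c=-R.T@np.array(d['t']); v=R.T@np.array([u[0],u[1],1]); return c,v/np.linalg.norm(v)
def onz(d,p,z):
    c,v=ray(d,p); return c+v*(z-c[2])/v[2]
def proj(d,X):
    return cv2.projectPoints(np.array(X,float).reshape(-1,1,3),cv2.Rodrigues(np.array(d['R'],float))[0],np.array(d['t'],float),K(d),np.array(d['dist'],float))[0][:,0]
E
python3 - <<'E'
from h import *
a=shot('scene','s0');b=shot('side','d0');c=shot('wrist','w0')
for d in (a,b,c): print(d['fx'],-np.array(d['R']).T@d['t'], np.array(d['R'])[2])
o=ctrl.get_obs();print(o['tcp_pos'],o['tcp_rot'],o['time_s'],o['width'])
E
```

```text
347.65913481792825 [0.24942615 0.69175283 0.79370242] [ 0.40362402 -0.51619625 -0.75539995]
483.5627004806379 [ 0.56194659 -1.00987011  0.93129298] [ 0.03211166  0.82800408 -0.55980183]
331.2620745916212 [ 0.30886389 -0.46132049  0.38438365] [-0.24047793 -0.1138849  -0.96395052]
[ 0.2390537  -0.49511593  0.20503447] [ 9.74815663e-01  2.23011738e-01 -8.34796584e-05 -4.24957323e-04] 0.15 0.9978395404763447
```

View pics/s0.png

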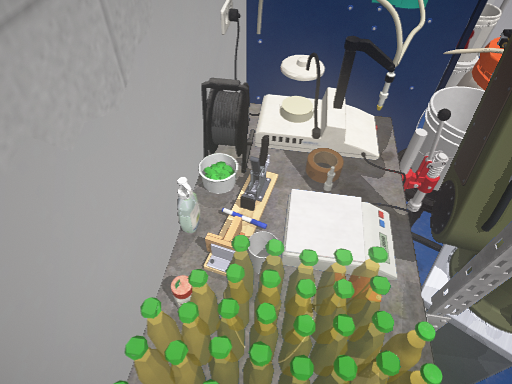

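View pics/d0.png

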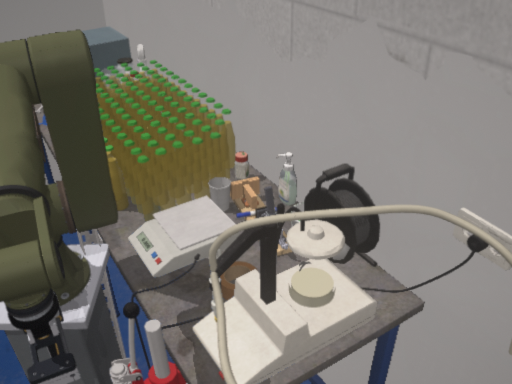

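The scene view shows the board running from the black grip (265,150) to the stop (220,258), with the marker at about (245,218). The scale is at (330,220), and the bare spot is probably left of the filler, near the tape roll (325,163). I'll enlarge both views.

Run:
```python
import cv2
a=cv2.imread('pics/s0.png')[130:290,165:365];b=cv2.imread('pics/d0.png')[140:330,190:400]
cv2.imwrite('pics/c0.png',cv2.resize(a,(750,600),interpolation=cv2.INTER_CUBIC))
cv2.imwrite('pics/c1.png',cv2.resize(b,(660,597),interpolation=cv2.INTER_CUBIC))
```

```text
(no output)
```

View pics/c0.png

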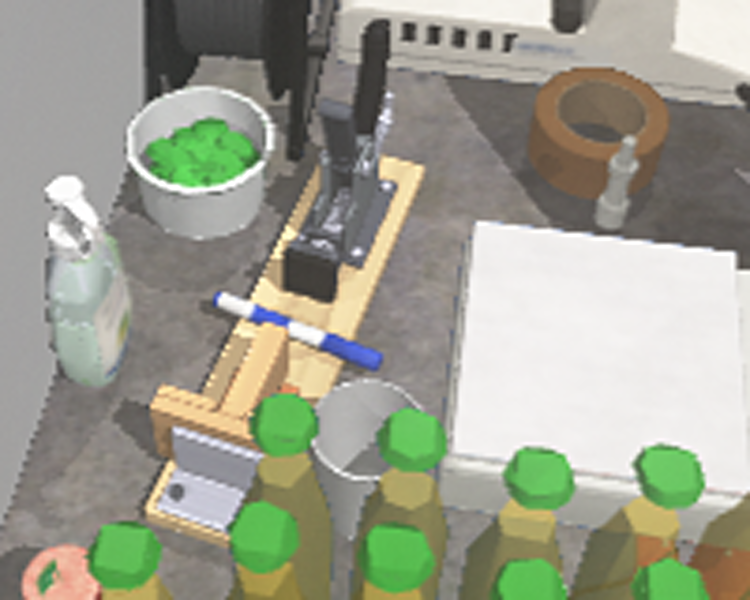

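View pics/c1.png

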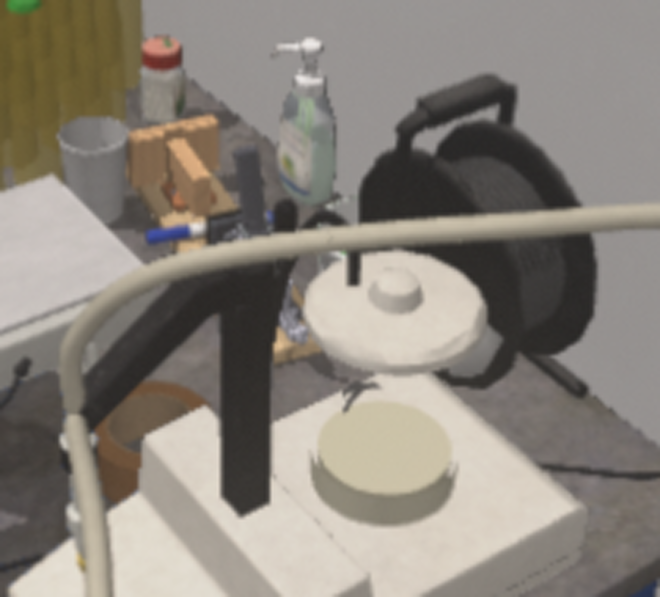

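The crop shows the marker from its white end (218,298) to its cap (378,358), the board's far corner (425,167), the pad's black front near (312,275), and the trigger top (337,105) in front of the grip top (375,25). The steel cup is close to the cap end. Next I'll turn these into coordinates.

Run:
```python
from h import *
np.set_printoptions(precision=3,suppress=True)
d=load('s0');e=load('d0')
P=lambda x,y:(165+x/3.75-.4,130+y/3.75-.4)
for n,x,y,z in [('mk white',218,298,.025),('mk cap',380,360,.025),('board R back',425,167,.018),('board L back',326,160,.018),('board L front',147,508,.018),
 ('scale TL',475,222,.06),('scale TR',738,252,.06),('scale BL',450,455,.06),('scale base BL',440,480,0.0),('tape',600,155,0.0),('nozzle base',612,222,0),('tubrim',200,130,.068),('cup rim',368,430,.099),('trig top',337,105,.173),('grip top',376,25,.171),('filler corner',340,55,.0),('filler',750,103,0),('divtop far',272,328,.068),('divtop',285,345,.068),('strip TL',155,392,.078),('strip TR?',165,390,.078),('padfrontTop L',285,263,.066),('padfrontTopR',335,275,.066),('gap',480,170,0),('gap2',470,130,0),('right',720,200,0)]:
    print(n,onz(d,P(x,y),z)[:2])
```

```text
mk white [0.673 0.275]
mk cap [0.546 0.243]
board R back [0.636 0.063]
board L back [0.703 0.109]
board L front [0.596 0.431]
scale TL [0.553 0.119]
scale TR [0.387 0.021]
scale BL [0.453 0.294]
scale base BL [0.463 0.282]
tape [ 0.539 -0.057]
nozzle base [0.492 0.002]
tubrim [0.771 0.184]
cup rim [0.492 0.333]
trig top [0.639 0.18 ]
grip top [0.671 0.095]
filler corner [ 0.786 -0.015]
filler [ 0.469 -0.196]
divtop far [0.603 0.294]
divtop [0.587 0.3  ]
strip TL [0.624 0.387]
strip TR? [0.62  0.382]
padfrontTop L [0.634 0.243]
padfrontTopR [0.6   0.229]
gap [0.607 0.022]
gap2 [ 0.641 -0.011]
right [ 0.436 -0.075]
```

View pics/w0.png

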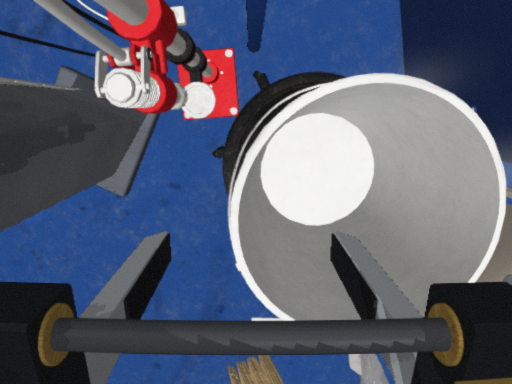

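The wrist view shows only the floor and a bucket at the start pose, so nothing useful yet. The marker measures 131 mm long, which fits, and the tool yaw is already close to the jig's. I'll raise the tool, swing over the scene and look from above.

{"method": "jog_arm", "body": {"increments": [[0,0,1.5,0,0,-1,-0.2],[0,0,1.5,0,0,-1,-0.2],[0,0,1.5,0,0,-1,-0.2],[0,0,1.5,0,0,-1,-0.2],[0,0,1.5,0,0,-1,-0.2],[0,0,1.5,0,0,-1,-0.2]]}}

```text
time_s: 0.65
tcp_pos: [0.2389, -0.4947, 0.4474]
tcp_rot: [0.989, 0.145, 0.0, -0.0]
wrist_force: [0.4, -0.1, 0.3]
width: 0.619
gripper_force: 0.0
```

{"method": "jog_arm", "body": {"increments": [[0,0,0,0.49,-0.67,0,-0.2],[0,0,0,0.49,-0.67,0,-0.2],[0,0,0,0.49,-0.67,0,-0.2],[0,0,0,0.49,-0.67,0,-0.2],[0,0,0,0.49,-0.67,0,-0.2],[0,0,0,0.49,-0.67,0,-0.2],[0,0,0,0.49,-0.67,0,-0.2],[0,0,0,0.49,-0.67,0,-0.2],[0,0,0,0.49,-0.67,0,-0.2],[0,0,0,0.49,-0.67,0,-0.2],[0,0,0,0.49,-0.67,0,-0.2],[0,0,0,0.49,-0.67,0,-0.2],[0,0,0,0.49,-0.67,0,-0.2],[0,0,0,0.49,-0.67,0,-0.2],[0,0,0,0.49,-0.67,0,-0.2],[0,0,0,0.49,-0.67,0,-0.2],[0,0,0,0.49,-0.67,0,-0.2],[0,0,0,0.49,-0.67,0,-0.2],[0,0,0,0.49,-0.67,0,-0.2],[0,0,0,0.49,-0.67,0,-0.2]]}}

```text
time_s: 2.32
tcp_pos: [0.4599, 0.1328, 0.4453]
tcp_rot: [0.989, 0.146, -0.0, 0.0]
wrist_force: [0.8, -0.5, 0.3]
width: 0.596
gripper_force: 0.0
```

Run:
```python
from h import *
a=shot('wrist','w1')
cv2.imwrite('pics/w1b.png',cv2.resize(a['img'][:,:,::-1],(800,600),interpolation=cv2.INTER_CUBIC))
o=ctrl.get_obs();print(o['tcp_pos'],o['tcp_rot'],o['time_s'],o['width'],o['wrist_force'])
```

```text
[0.46098842 0.1365488  0.44416253] [ 9.89126453e-01  1.47063440e-01 -9.65501711e-04 -5.22125898e-04] 2.3667 0.599302914768828 [ 1.8822622   4.15942741 -0.53178241]
```

View pics/w1b.png

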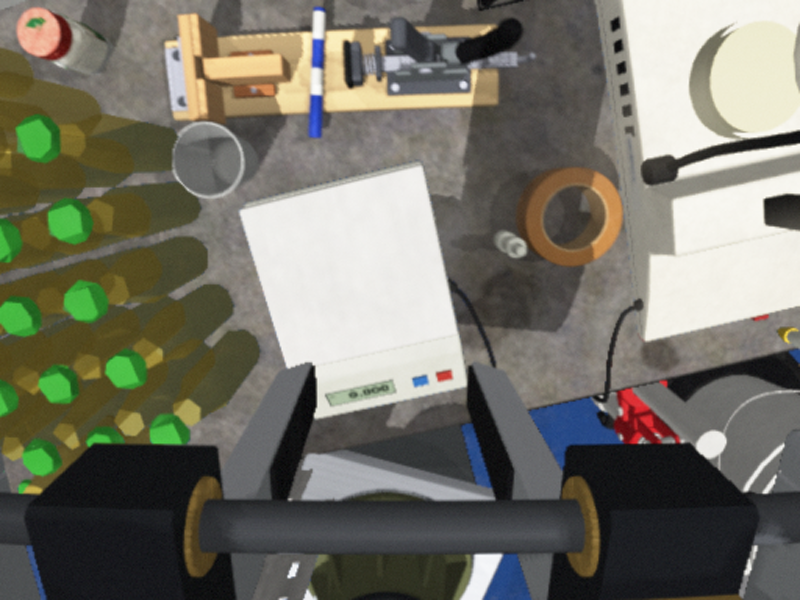

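The overhead view is clear. In 800-px coordinates: marker (318,8)–(316,136), board near edge (175,120)–(498,103), pad front (346,64), divider (205..288,68), trigger top about (398,25), bare spot about (550,330).

Run:
```python
from h import *
np.set_printoptions(precision=4,suppress=True)
d=load('w1');s=load('s0')
P=lambda x,y:((x+.5)/1.5625-.5,(y+.5)/1.5625-.5)
W={}
for n,x,y,z in [('mk far',318,8,.025),('mk cap',316,136,.025),('bR',498,103,.018),('bL',175,120,.018),('padfrontT',346,41,.066),('padfrontB',346,86,.066),('div pad end T',287,55,.068),('div pad end B',287,80,.068),('stripT',183,15,.078),('stripB',192,120,.078),('trig top',398,20,.173),('trigtopR',408,30,.173),('grip',490,45,.171),('tape rim',573,215,.048),('nozzle tip',500,238,.09),('nozzlebase',516,250,0),('bare',550,330,0),('bare2',535,340,0),('cup rim',208,160,.099),('scaleTR',422,165,.06),('scaleBR',467,385,.06),('fillerBL',645,340,0.0),('table edge L',470,425,0),('table edge R',640,385,0)]:
    W[n]=onz(d,P(x,y),z); print(n,W[n][:2],proj(s,W[n])[0])
m=d['img'].astype(int)
hsv=cv2.cvtColor(d['img'],cv2.COLOR_RGB2HSV)
q=cv2.inRange(hsv,(110,120,60),(130,255,255)); q[100:]=0
ys,xs=np.nonzero(q);print('blue',xs.min(),xs.max(),ys.min(),ys.max())
vx,vy,x0,y0=cv2.fitLine(np.float32(np.c_[xs,ys]),cv2.DIST_L2,0,.01,.01).ravel();
ax=onz(d,(x0,y0),.025);bx=onz(d,(x0+vx*30,y0+vy*30),.025);print('mk axis',ax,(bx-ax)/np.linalg.norm(bx-ax))
e=W['bL']-W['bR'];print('len',np.linalg.norm(e),e/np.linalg.norm(e),np.linalg.norm(W['mk cap']-W['mk far']))
```

```text
mk far [0.6739 0.2784] [221.6246 209.603 ]
mk cap [0.5464 0.2465] [265.1258 226.3057]
bR [0.6386 0.0636] [277.2247 173.7601]
bL [0.5197 0.4056] [234.0051 275.6922]
padfrontT [0.6425 0.2351] [240.1701 196.4474]
padfrontB [0.6013 0.2236] [254.6734 201.3872]
div pad end T [0.6131 0.2881] [235.7333 213.6078]
div pad end B [0.5901 0.2822] [244.0111 216.7313]
stripT [0.6204 0.3938] [205.1119 236.6264]
stripB [0.5258 0.3639] [242.9404 249.7829]
trig top [0.6487 0.1843] [250.5844 156.8561]
trigtopR [0.6438 0.1745] [254.4628 155.6466]
grip [0.653  0.1076] [267.2407 141.3926]
tape rim [ 0.5473 -0.0509] [323.9078 159.8813]
nozzle tip [0.5019 0.0287] [325.7563 171.7063]
nozzlebase [ 0.4884 -0.0163] [332.0212 185.8952]
bare [ 0.405  -0.0935] [368.4394 184.2861]
bare2 [ 0.3869 -0.0798] [371.8399 189.7218]
cup rim [0.4933 0.3326] [262.2488 243.6959]
scaleTR [0.549  0.1264] [291.0781 190.9785]
scaleBR [0.3256 0.0002] [385.5231 203.4415]
fillerBL [ 0.4279 -0.2183] [379.236 159.031]
table edge L [ 0.2498 -0.0391] [410.1982 221.6799]
table edge R [ 0.3682 -0.2381] [398.9677 163.941 ]
blue 198 207 5 87
mk axis [0.5929 0.2586 0.025 ] [0.9746 0.2241 0.    ]
len 0.3621081043736417 [-0.3283  0.9446  0.    ] 0.131457458177141
```

{"method": "jog_arm", "body": {"increments": [[0,0,3.3,0,0,0,-0.1],[0,0,0,0.6,-0.44,0.5,-0.1],[0,0,0,0.6,-0.44,0.5,-0.1],[0,0,0,0.6,-0.44,0.5,-0.1],[0,0,0,0.6,-0.44,0.5,-0.1],[0,0,0,0.6,-0.44,0.5,-0.1],[0,0,0,0,0,0.9,-0.1],[0,0,0,0,0,0.9,-0.1],[0,0,0,0,0,0.9,-0.1],[0,0,0,0,0,0.9,-0.1],[0,0,0,0,0,0,-0.1],[0,0,0,0,0,0,-0.1]]}}

```text
time_s: 3.37
tcp_pos: [0.5556, 0.2444, 0.2011]
tcp_rot: [0.993, 0.117, -0.001, 0.0]
wrist_force: [0.3, 0.5, 1.7]
width: 0.548
gripper_force: 0.0
```

Run:
```python
from h import *
np.set_printoptions(precision=4,suppress=True)
d=shot('wrist','w2');o=ctrl.get_obs();print(o['tcp_pos'],o['tcp_rot'],o['width'],o['time_s'],o['wrist_force'])
cv2.imwrite('pics/w2b.png',cv2.resize(d['img'][:,:,::-1],(800,600),interpolation=cv2.INTER_CUBIC))
```

```text
[0.5565 0.2447 0.2032] [ 0.9931  0.1173  0.0006 -0.0002] 0.5540192357213266 3.4167 [0.4526 0.1361 1.2427]
```

View pics/w2b.png

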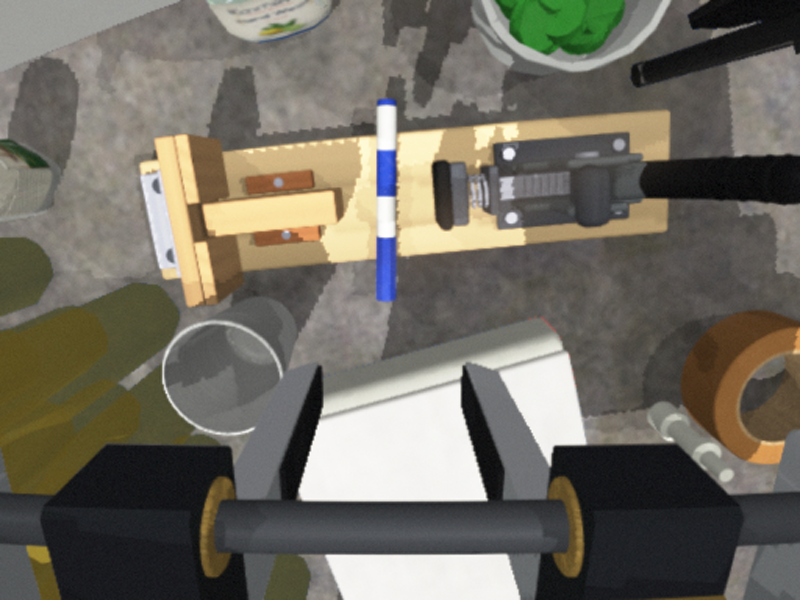

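Close-up: marker (387,100)–(386,299), board corners (669,111) and (668,231), trigger blob (592,195) with its top near (592,222), divider pad end (340,207).

Run:
```python
from h import *
np.set_printoptions(precision=4,suppress=True)
d=load('w2');s=load('s0')
P=lambda x,y:((x+.5)/1.5625-.5,(y+.5)/1.5625-.5)
W={}
for n,x,y,z in [('far',387,100,.025),('cap',386,299,.025),('bRT',669,111,.018),('bRB',668,231,.018),('bLB',165,278,.018),('divT',333,189,.068),('divB',341,222,.068),('padT',440,161,.066),('padB',443,229,.066),('trigTop',592,222,.173),('trigTop2',592,165,.173)]:
    W[n]=onz(d,P(x,y),z); print(n,W[n][:2])
a=W['far']-W['cap'];print(np.linalg.norm(a),a/np.linalg.norm(a),(W['far']+W['cap'])/2)
w=W['bRT']-W['bRB'];l=W['bLB']-W['bRB'];print(np.linalg.norm(w),w/np.linalg.norm(w),np.linalg.norm(l),l/np.linalg.norm(l))
c=-d['R'].T@d['t'];print('cam',c)
o=(W['bRT']+W['bRB'])/2+.1825*l/np.linalg.norm(l);print('jig',o)
ex=l/np.linalg.norm(l);ey=np.array([-ex[1],ex[0],0])
for n in W: r=W[n]-o;print(n,r@ex,r@ey)
for f in ('w2','s0','w1'):
  for X in [(-.084,0,.173),(-.084,.012,.173),(-.084,-.012,.173),(-.11,0,.088)]:
    q=o+ex*X[0]+ey*X[1];q[2]=X[2];p=proj(load(f),q)[0];print(f,X,p*1.5625)
```

```text
far [0.6733 0.2756]
cap [0.5441 0.2461]
bRT [0.7139 0.0898]
bRB [0.6372 0.0621]
bLB [0.5209 0.4049]
divT [0.6126 0.2937]
divB [0.5947 0.2851]
padT [0.6427 0.2362]
padB [0.6046 0.2244]
trigTop [0.6305 0.1799]
trigTop2 [0.6517 0.187 ]
0.13259696803338347 [0.9748 0.2231 0.    ] [0.6087 0.2609 0.025 ]
0.0815374269333963 [0.9404 0.34   0.    ] 0.3619953405974751 [-0.3213  0.947   0.    ]
cam [0.6314 0.2628 0.3803]
jig [0.6169 0.2488 0.018 ]
far 0.007332209372549563 -0.06203640499861353
cap 0.020856717533155662 0.06986902934986135
bRT -0.18169344308222093 -0.040760734336713275
bRB -0.18330655691777906 0.04076073433671331
bLB 0.1786887836796961 0.040760734336713296
divT 0.04398805934197874 -0.010323553565549135
divB 0.041569114420883464 0.009362900256029974
padT -0.02017603711048535 -0.02031363303548552
padB -0.019099772883097443 0.019550217199852674
trigTop -0.06959104411172344 0.009242457712463245
trigTop2 -0.06965463918198977 -0.013023671030055434
w2 (-0.084, 0, 0.173) [627.206  195.4024]
w2 (-0.084, 0.012, 0.173) [626.7467 225.5474]
w2 (-0.084, -0.012, 0.173) [627.5524 164.4764]
w2 (-0.11, 0, 0.088) [606.3564 183.5821]
s0 (-0.084, 0, 0.173) [399.5259 241.4824]
s0 (-0.084, 0.012, 0.173) [406.3861 243.2728]
s0 (-0.084, -0.012, 0.173) [392.7053 239.7023]
s0 (-0.11, 0, 0.088) [403.275  266.5523]
w1 (-0.084, 0, 0.173) [413.9879  31.6162]
w1 (-0.084, 0.012, 0.173) [414.4153  47.4526]
w1 (-0.084, -0.012, 0.173) [413.5522  15.6576]
w1 (-0.11, 0, 0.088) [437.295  53.458]
```

{"method": "jog_arm", "body": {"increments": [[0,0,0,0.02,-0.11,0.5,-0.1],[0,0,0,0,0,0.85,-0.1],[0,0,0,0,0,0.85,-0.1],[0,0,0,0,0,0.85,-0.1],[0,0,0,0,0,0.85,-0.1],[0,0,0,0,0,0.85,-0.1],[0,0,0,0,0,0,-0.1],[0,0,0,0,0,0,1],[0,0,0,0,0,0,1],[0,0,0,0,0,0,1],[0,0,0,0,0,0,1],[0,0,0,0,0,0,1],[0,0,0,0,0,0,1],[0,0,0,0,0,0,1]], "grip_force": 15}}

```text
time_s: 4.58
tcp_pos: [0.556, 0.2492, 0.0121]
tcp_rot: [0.993, 0.117, 0.0, -0.0]
wrist_force: [-0.6, -0.2, 2.5]
width: 0.143
gripper_force: 15.0
```

{"method": "jog_arm", "body": {"increments": [[0,0,0,0,0,-0.6,1],[0,0,0,0,0,-0.9,1],[0,0,0,0,0,-0.9,1],[0,0,0,0,0,-0.9,1],[0,0,0,0,0,-0.9,1],[0,0,0,0,0,-0.9,1],[0,0,0,0,0,-0.9,1]]}}

```text
time_s: 5.17
tcp_pos: [0.5553, 0.2489, 0.2535]
tcp_rot: [0.993, 0.117, 0.0, -0.0]
wrist_force: [0.2, -0.2, -0.3]
width: 0.145
gripper_force: 15.0
```

{"method": "jog_arm", "body": {"increments": [[0,0,0,-0.39,0.42,0,1],[0,0,0,-0.58,0.62,0,1],[0,0,0,-0.58,0.62,0,1],[0,0,0,-0.58,0.62,0,1],[0,0,0,-0.58,0.62,0,1],[0,0,0,-0.58,0.62,0,1],[0,0,0,-0.58,0.62,0,1],[0,0,0,-0.58,0.62,0,1],[0,0,0,-0.58,0.62,0,1],[0,0,0,-0.58,0.62,0,1],[0,0,0,-0.58,0.62,0,1],[0,0,0,-0.58,0.62,0,1],[0,0,0,-0.3,0.36,0,1],[0,0,0,0,0,0,1],[0,0,0,0,0,0,1]]}}

```text
time_s: 6.42
tcp_pos: [0.3513, -0.1129, 0.2517]
tcp_rot: [0.993, 0.116, 0.0, 0.0]
wrist_force: [0.7, 0.2, 0.3]
width: 0.143
gripper_force: 15.0
```

Run:
```python
from h import *
np.set_printoptions(precision=4,suppress=True)
d=shot('wrist','w3');o=ctrl.get_obs();print(o['tcp_pos'],o['tcp_rot'],o['width'],o['time_s'],o['wrist_force'])
cv2.imwrite('pics/w3b.png',cv2.resize(d['img'][:,:,::-1],(800,600),interpolation=cv2.INTER_CUBIC))
```

```text
[ 0.3517 -0.1123  0.2516] [0.9931 0.1169 0.0002 0.    ] 0.13964675508148555 6.4667 [-0.4699 -0.4916 -0.0808]
```

View pics/w3b.png

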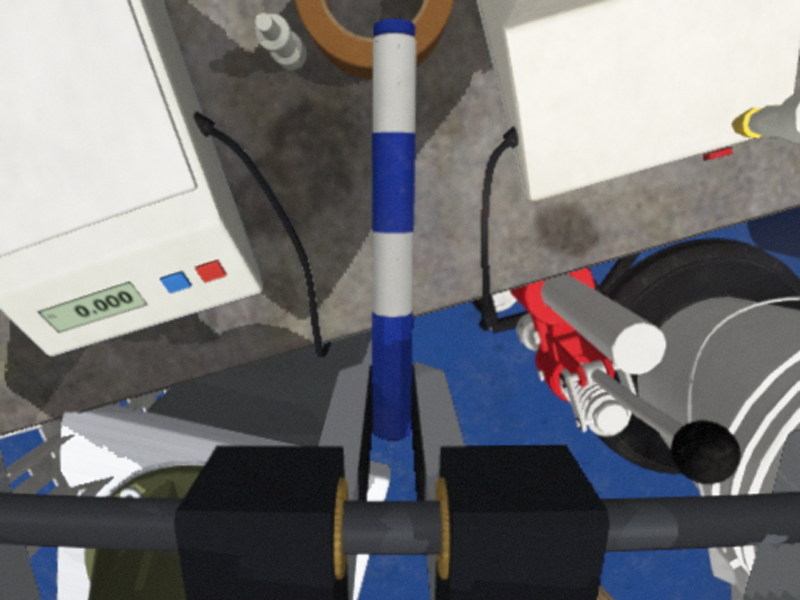

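The marker is held firmly and straight. The worktop edge runs from (320,345) to (480,300), so I'll check that the landing place is inside it.

Run:
```python
from h import *
np.set_printoptions(precision=4,suppress=True)
d=load('w3');P=lambda x,y:((x+.5)/1.5625-.5,(y+.5)/1.5625-.5)
for n,x,y in [('e1',320,345),('e2',480,300),('fill',530,200),('nozz',295,68),('tape near',365,75),('cab1',300,250),('cab2',487,220)]: print(n,onz(d,P(x,y),0)[:2])
t=np.array([.3517,-.1123]);ax=np.array([.973,.230])
for s in (-.0135,.12): print('end',t+ax*s)
```

```text
e1 [ 0.2681 -0.0673]
e2 [ 0.3396 -0.1934]
fill [ 0.4307 -0.2107]
nozz [ 0.4861 -0.0039]
tape near [ 0.4931 -0.0581]
cab1 [ 0.3468 -0.0347]
cab2 [ 0.4066 -0.1806]
end [ 0.3386 -0.1154]
end [ 0.4685 -0.0847]
```

{"method": "jog_arm", "body": {"increments": [[0,0,0,0,0,0.5,1],[0,0,0,0,0,0.9,1],[0,0,0,0,0,0.9,1],[0,0,0,0,0,0.9,1],[0,0,0,0,0,0.9,1],[0,0,0,0,0,0.9,1],[0,0,0,0,0,0.7,1],[0,0,0,0,0,0.4,1],[0,0,0,0,0,0.07,1],[0,0,0,0,0,0,1],[0,0,0,0,0,0,1],[0,0,0,0,0,0,0.6],[0,0,0,0,0,0,0.5],[0,0,0,0,0,0,0.4],[0,0,0,0,0,0,0.4],[0,0,0,0,0,0,0.4],[0,0,0,0,0,0,0.4]]}}

```text
time_s: 7.88
tcp_pos: [0.3516, -0.1126, 0.0048]
tcp_rot: [0.993, 0.117, 0.0, 0.0]
wrist_force: [1.1, 0.0, 0.5]
width: 0.302
gripper_force: 0.0
```

{"method": "jog_arm", "body": {"increments": [[0,0,0,0,0,-0.3,0.4],[0,0,0,0,0,-0.9,0.4],[0,0,0,0,0,-0.9,0.4],[0,0,0,0,0,-0.9,0.4],[0,0,0,0,0,-0.9,0.4],[0,0,0,0,0,-0.9,0.4],[0,0,0,0,0,-0.9,0.4],[0,0,0,0,0,-0.9,0.4],[0,0,0,0,0,0,0.4],[0,0,0,0,0,0,0.4]]}}

```text
time_s: 8.72
tcp_pos: [0.3519, -0.1127, 0.2697]
tcp_rot: [0.993, 0.117, 0.001, 0.001]
wrist_force: [-0.8, 0.2, -0.4]
width: 0.299
gripper_force: 0.0
```

Run:
```python
from h import *
np.set_printoptions(precision=4,suppress=True)
d=shot('wrist','w4');o=ctrl.get_obs();print(o['tcp_pos'],o['tcp_rot'],o['width'],o['time_s'],o['wrist_force'])
hsv=cv2.cvtColor(d['img'],cv2.COLOR_RGB2HSV)
q=cv2.inRange(hsv,(112,150,60),(128,255,255)); n,l,st,c=cv2.connectedComponentsWithStats(q)
for i in range(1,n):
  if st[i,4]>60: print(st[i],c[i],onz(d,c[i],.007)[:2])
e=shot('scene','s4')
t=np.array([.3517,-.1123]);ax=np.array([.973,.230])
for s in (-.0135,.12): print(proj(e,np.r_[t+ax*s,.007]),proj(d,np.r_[t+ax*s,.007]))
```

```text
[ 0.3514 -0.1124  0.2682] [0.9931 0.1173 0.     0.    ] 0.2997410076510722 8.7667 [-0.105   0.0446  0.2654]
[247 102  10  22 199] [251.0251 112.4673] [ 0.4241 -0.0964]
[246 146  10  32 312] [250.4006 161.2692] [ 0.3619 -0.1103]
[[392.5236 189.0117]] [[250.0884 178.6941]]
[[349.125 174.74 ]] [[250.0903  75.4461]]
```

The marker lies flat where intended, since its blue patches project onto z = 7 mm as predicted. Next I'll move near the trigger, keeping left of the filler.

{"method": "jog_arm", "body": {"increments": [[0,0,-2.75,0,0,-0.5,-0.1],[0,0,-2.75,0,0,-0.75,-0.1],[0,0,0,0.3,-0.775,0,-0.1],[0,0,0,0.3,-0.775,0,-0.1],[0,0,0,0.3,-0.775,0,-0.1],[0,0,0,0.3,-0.775,0,-0.1],[0,0,0,0.3,-0.775,0,-0.1],[0,0,0,0.3,-0.775,0,-0.1],[0,0,0,0.3,-0.775,0,-0.1],[0,0,0,0.8,0.155,0,-0.1],[0,0,0,0.8,0.155,0,-0.1],[0,0,0,0.8,0.155,0,-0.1],[0,0,0,0.8,0.155,0,-0.1],[0,0,0,0.8,0.155,0,-0.1],[0,0,0,0.8,0.155,0,-0.1],[0,0,0,0.8,0.155,0,-0.1],[0,0,0,0,0,0,-0.1],[0,0,0,0,0,0,-0.1]]}}

```text
time_s: 10.32
tcp_pos: [0.5868, 0.1517, 0.315]
tcp_rot: [0.986, 0.165, -0.003, 0.0]
wrist_force: [-0.7, 0.5, -0.2]
width: 0.554
gripper_force: 0.0
```

Run:
```python
from h import *
np.set_printoptions(precision=4,suppress=True)
d=shot('wrist','w5');o=ctrl.get_obs();print(o['tcp_pos'],o['tcp_rot'],o['width'],o['time_s'],o['wrist_force'])
cv2.imwrite('pics/w5b.png',cv2.resize(d['img'][:,:,::-1],(800,600),interpolation=cv2.INTER_CUBIC))
print('cam',-d['R'].T@d['t'])
```

```text
[0.5861 0.1517 0.3164] [ 0.9863  0.1648 -0.0018  0.    ] 0.5527833507308622 10.3667 [-0.3503 -0.2688 -0.4725]
cam [0.6611 0.1773 0.494 ]
```

View pics/w5b.png

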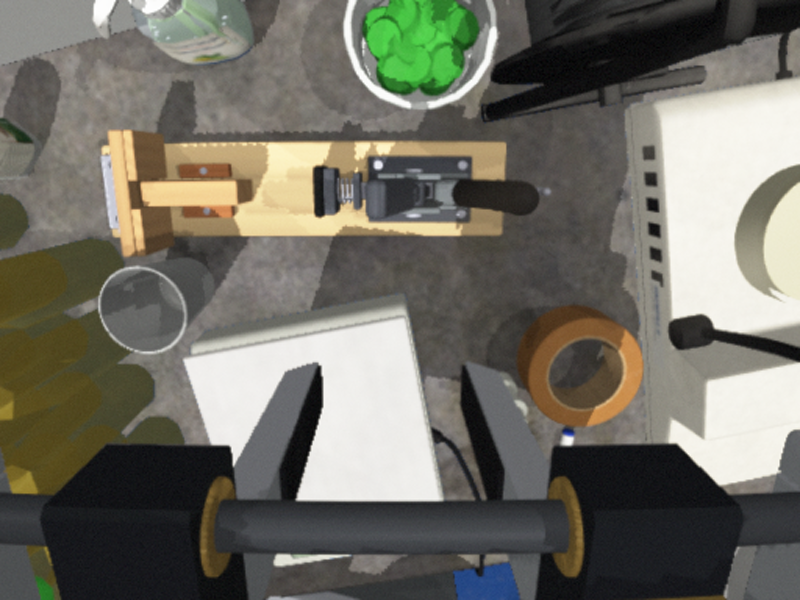

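Here the trigger top is at (367..388,180..215), the grip is the dark cylinder out to (525,197), and the reel is at the top right with its near foot at (485,112).

Run:
```python
from h import *
np.set_printoptions(precision=4,suppress=True)
d=load('w5');P=lambda x,y:((x+.5)/1.5625-.5,(y+.5)/1.5625-.5)
ex=np.array([-.3256,.9455,0]);ey=np.array([-.9455,-.3256,0]);o=np.array([.6169,.2488,0])
for n,x,y,z in [('trigTopL',367,198,.173),('trigTopR',388,198,.173),('topT',377,180,.173),('topB',377,215,.173),('gripR',538,197,.171),('bRT',505,143,.018),('bRB',503,236,.018),('divend',249,192,.068),('padf',314,190,.066),('foot',485,112,0.01),('reelz.2',500,75,.2),('reel2',750,65,.2),('reelz.1',500,75,.1)]:
    q=onz(d,P(x,y),z);r=q-o;print(n,q[:2],r@ex,r@ey)
h=cv2.cvtColor(d['img'],cv2.COLOR_RGB2GRAY)[100:150:4,225:350:3]
print(h)
```

```text
trigTopL [0.6393 0.186 ] -0.06670763571861942 -0.0007315369423332684
trigTopR [0.6434 0.1739] -0.07948446689660531 -0.0006761705823935468
topT [0.6514 0.1836] -0.07290173139741374 -0.01139960459096023
topB [0.6315 0.177 ] -0.07268672927754666 0.009550991633053302
gripR [0.674  0.0869] -0.1716955707616375 -0.0012393720326166202
bRT [0.7139 0.0899] -0.18184394450151448 -0.039942783687591736
bRB [0.6368 0.061 ] -0.18400815518156735 0.04236933970343244
divend [0.6064 0.2809] 0.0338226681730761 -0.0005131628753906464
padf [0.6244 0.2315] -0.018785538778030932 -0.0014661656125976577
foot [0.7336 0.115 ] -0.16451871902023724 -0.06674682427236539
reelz.2 [0.7254 0.1386] -0.1394675090695838 -0.06667901673748013
reel2 [0.7788 0.011 ] -0.2775642057025975 -0.0755934295120953
reelz.1 [0.7472 0.1255] -0.15902467029858108 -0.0830698666048035
[[158 235 231 150  86 107 110 107  86  84  80  88  86  85  89  89  90  87
   81  79  84  85  86  86  83  89 157 157 156 158 157 156 157  90  80  77
   74  77  76  77  83  79]
 [154 156 156 122  55 228 228  70  65  62  60  57  63  62  63  60  63  64
   63  63  6
[... 1314 characters left out ...]
 [214 191 205 127  96 109  93  73  52  56  79 127 154 163 155 132 131 131
  127  98 103 100  99 143 130  83 133 131 133 134 131 134 109  63  44  34
   30  34  51  81  81  79]
 [223 220 219 210  98  88  90  98 100  97  98 100 100 102  98  99 100 103
   98  98  98 100  90  68  69  83 131 131 130 130 129 131 109  70  75  73
   76  71  79  72  74  74]
 [209 193 214 221 223 222 224 225 225 223 224 224 224 225 222 224 225 223
  222 222 222 222 201 177 142 144 141 143 142 141 136 129 100  72  73  68
   65  69  73  72  78  76]
 [134 137 138 137 137 140 137 146 138 148 185 208 181 207 219 222 221 221
  222 221 220 222 222 201 141 142 140 141 140 142 142 142 107  74  74  72
   75  73  77  70  68  70]]
```

{"method": "jog_arm", "body": {"increments": [[0,0,0,0.51,-0.38,0.2,-0.1],[0,0,0,0.51,-0.38,0.2,-0.1],[0,0,0,0.52,-0.385,0.25,-0.1],[-4.3,0,0,0,0,0,-0.1],[-4.3,0,0,0,0,0,-0.1],[-4.3,0,0,0,0,0,-0.1],[-4.3,0,0,0,0,0,-0.1],[0,0,0,0,0,0,-0.1],[0,0,0,0,0,0,-0.1],[0,0,0,0,0,0,-0.1]]}}

```text
time_s: 11.2
tcp_pos: [0.6294, 0.2148, 0.2931]
tcp_rot: [0.975, 0.163, 0.025, 0.146]
wrist_force: [0.7, 0.5, 0.5]
width: 0.55
gripper_force: 0.0
```

Run:
```python
from h import *
from scipy.spatial.transform import Rotation as Rn
np.set_printoptions(precision=4,suppress=True)
o=ctrl.get_obs();R=Rn.from_quat(o['tcp_rot']).as_matrix();t=np.array(o['tcp_pos'])
print(t,R,o['joint_positions'],o['wrist_force'],o['width'])
ex=np.array([-.3256,.9455,0]);ey=np.array([-.9455,-.3256,0]);og=np.array([.6169,.2488,0])
tgt=og+ex*-.0846+ey*-.001+[0,0,.133]
print(R.T@(tgt-t)/.04)
```

```text
[0.6294 0.2148 0.2931] [[ 0.9457  0.3105  0.0958]
 [ 0.325  -0.9042 -0.2773]
 [ 0.0005  0.2934 -0.956 ]] [ 0.3931  0.546   1.0047 -0.2974  1.6078  1.6245] [0.7376 0.4632 0.5264] 0.5501281857804257
[ 0.0044 -0.017   4.1822]
```

{"method": "jog_arm", "body": {"increments": [[0,0,0,0,0,0.5,-0.1],[0,0,0,0,0,0.5,-0.1],[0,0,0,0,0,0.5,-0.1],[0,0,0,0,0,0.5,-0.1],[0,0,0,0,0,0.5,-0.1],[0,0,0,0,0,0.5,-0.1],[0,0,0,0,0,0.5,-0.1],[0,0,0,0,0,0.5,-0.1],[0,0,0,0,0,0.18,-0.1],[0,0,0,0,0,0,-0.1],[0,0,0,0,0,0,-0.1]]}}

```text
time_s: 12.12
tcp_pos: [0.6461, 0.1681, 0.1339]
tcp_rot: [0.975, 0.162, 0.025, 0.147]
wrist_force: [0.2, 1.3, 0.3]
width: 0.551
gripper_force: 0.0
```

{"method": "jog_arm", "body": {"increments": [[0,0,0,0,0,0,0.4],[0,0,0,0,0,0,0.4],[0,0,0,0,0,0,0.5],[0,0,0,0,0,0,0.6],[0,0,0,0,0,0,0.7],[0,0,0,0,0,0,0.8],[0,0,0,0,0,0,0.9],[0,0,0,0,0,0,1],[0,0,0,0,0,0,1],[0,0,0,0,0,0,1]], "grip_force": 10}}

```text
time_s: 12.95
tcp_pos: [0.6457, 0.1688, 0.1329]
tcp_rot: [0.975, 0.163, 0.025, 0.147]
wrist_force: [-1.8, 3.5, 0.3]
width: 0.106
gripper_force: 10.0
```

Run:
```python
from h import *
np.set_printoptions(precision=4,suppress=True)
d=shot('wrist','w6');s=shot('scene','s6');o=ctrl.get_obs();print(o['tcp_pos'],o['width'],o['time_s'],o['wrist_force'],o['ft_torque'],o['gripper_force'])
a=cv2.resize(d['img'][:,:,::-1],(512,384));b=cv2.resize(s['img'][110:270,190:310,::-1],(288,384),interpolation=cv2.INTER_CUBIC)
cv2.imwrite('pics/j6.png',np.hstack([a,b]))
```

```text
[0.6457 0.1687 0.1329] 0.1069578875281508 13.05 [-1.9694  2.5744  1.1444] [ 0.9377  0.3939 -0.0052] 9.99849334359169
```

The fingers hold the blade: the opening reads 10.0 mm against its 10 mm thickness. First pump stroke is a 32° arc about the pivot, checking force along the way.

{"method": "jog_arm", "body": {"increments": [[0,0,0,0,0,0,1],[0,0,0,0,0,0,1],[4,0,0,0,0.08,0.003,1],[4,0,0,0,0.08,0.003,1],[4,0,0,0,0.08,0.003,1],[4,0,0,0,0.08,0.003,1]], "grip_force": 45}}

```text
time_s: 13.55
tcp_pos: [0.65, 0.1564, 0.1351]
tcp_rot: [0.986, 0.165, 0.002, 0.009]
wrist_force: [-2.2, 2.7, -4.4]
width: 0.105
gripper_force: 45.0
```

{"method": "jog_arm", "body": {"increments": [[4,0,0,0,0.08,0.003,1],[4,0,0,0,0.08,0.003,1],[4,0,0,0,0.08,0.003,1],[0,0,0,0,0,0,1],[0,0,0,0,0,0,1]]}}

```text
time_s: 13.97
tcp_pos: [0.6531, 0.1472, 0.1342]
tcp_rot: [0.982, 0.164, -0.016, -0.093]
wrist_force: [-1.0, 5.8, 1.4]
width: 0.102
gripper_force: 45.0
```

```bash
cat >> h.py <<'E'
from scipy.spatial.transform import Rotation as Rn
def st(nm):
    np.set_printoptions(precision=4,suppress=True)
    d=shot('wrist',nm) if nm else None;s=shot('scene','s'+nm) if nm else None
    o=ctrl.get_obs();R=Rn.from_quat(o['tcp_rot']).as_matrix();t=np.array(o['tcp_pos'])
    ex=np.array([-.3256,.9455,0]);ey=np.array([-.9455,-.3256,0]);og=np.array([.6169,.2488,0])
    f=np.array(o['wrist_force']);p=t-.019*R[:,2]-og
    print('t',o['time_s'],'grip jx %.4f jy %.4f z %.4f'%(p@ex,p@ey,p[2]),'lean %.3f'%np.arctan2(-R[:,2]@ex,-R[2,2]),'F tool',R.T@f,'M',np.round(R.T@np.array(o['ft_torque']),2),'w',o['width']*94)
    return d,s
E
python3 -c "
from h import *
st('p1')"
```

```text
t 14.0667 grip jx -0.1112 jy -0.0011 z 0.1529 lean -0.188 F tool [ 0.2185 -3.5815  0.1625] M [0.55 0.15 0.  ] w 9.921878983805554
```

{"method": "jog_arm", "body": {"increments": [[4,0,0,0,0.08,0.003,1],[0,0,0,0,0,0,1],[-4,0,0,0,-0.08,0.003,1],[-4,0,0,0,-0.08,0.003,1],[-4,0,0,0,-0.08,0.003,1],[-4,0,0,0,-0.08,0.003,1],[-4,0,0,0,-0.08,0.003,1],[-4,0,0,0,-0.08,0.003,1],[-4,0,0,0,-0.08,0.003,1],[-4,0,0,0,-0.08,0.003,1],[0,0,0,0,0,0,1],[0,0,0,0,0,0,1]]}}

```text
time_s: 15.07
tcp_pos: [0.6457, 0.1688, 0.1329]
tcp_rot: [0.975, 0.163, 0.025, 0.148]
wrist_force: [-2.3, 3.0, 2.0]
width: 0.102
gripper_force: 45.0
```

Run:
```python
from h import *
d,s=st('p2')
ex=np.array([-.3256,.9455,0]);ey=np.array([-.9455,-.3256,0]);og=np.array([.6169,.2488,0])
# dark pad top along the jig axis at z .066, y 0 : brightness profile, both cams
for nm,f in (('w6','wrist before'),('p2','after'),('s6','scene before'),('sp2','scene after')):
    d=load(nm);g=cv2.cvtColor(d['img'],cv2.COLOR_RGB2GRAY)
    X=[og+ex*x+ey*.015+[0,0,.066] for x in np.arange(-.03,.06,.003)]
    p=proj(d,X);print(f,[int(g[int(round(v)),int(round(u))]) if 0<=v<384 and 0<=u<512 else -1 for u,v in p])
```

```text
t 15.1667 grip jx -0.0795 jy -0.0012 z 0.1511 lean 0.300 F tool [-1.4103 -4.3776 -2.9279] M [ 1.2  -0.26 -0.01] w 9.765562269842183
wrist before [107, 109, 25, 38, 37, 152, 149, 150, 142, 135, 137, 137, 137, 136, 136, 108, 122, 197, 197, 197, 196, 197, 194, 198, 194, 108, 103, 105, 104, 105]
after [139, 139, 78, 107, 113, 28, 33, 29, 140, 137, 134, 137, 134, 135, 138, 134, 106, 197, 195, 195, 196, 197, 195, 196, 196, 112, 103, 105, 104, 104]
scene before [129, 129, 98, 72, 65, 62, 62, 63, 63, 64, 63, 63, 63, 60, 90, 146, 139, 141, 139, 139, 139, 139, 140, 136, 170, 169, 224, 224, 210, 212]
scene after [103, 103, 110, 126, 135, 72, 72, 71, 63, 63, 64, 66, 66, 64, 64, 63, 59, 102, 141, 141, 141, 138, 139, 137, 169, 168, 225, 225, 210, 212]
```

{"method": "jog_arm", "body": {"increments": [[4.1,0,0,0,0.082,0.003,1],[4.1,0,0,0,0.082,0.003,1],[4.1,0,0,0,0.082,0.003,1],[4.1,0,0,0,0.082,0.003,1],[4.1,0,0,0,0.082,0.003,1],[4.1,0,0,0,0.082,0.003,1],[4.1,0,0,0,0.082,0.003,1],[4.1,0,0,0,0.082,0.003,1],[0,0,0,0,0,0,1],[0,0,0,0,0,0,1]]}}

```text
time_s: 16.0
tcp_pos: [0.6543, 0.1436, 0.1332]
tcp_rot: [0.977, 0.163, -0.022, -0.135]
wrist_force: [-2.1, 5.1, 1.8]
width: 0.104
gripper_force: 45.0
```

```bash
cat >> h.py <<'E'
def prof(nm):
    ex=np.array([-.3256,.9455,0]);ey=np.array([-.9455,-.3256,0]);og=np.array([.6169,.2488,0])
    d=load(nm);g=cv2.cvtColor(d['img'],cv2.COLOR_RGB2GRAY)
    x=np.arange(-.03,.06,.001)
    p=np.float32(proj(d,[og+ex*a+ey*.015+[0,0,.066] for a in x]))
    v=cv2.remap(g,p[:,:1],p[:,1:],cv2.INTER_LINEAR).ravel().astype(int)
    dk=np.nonzero(v<70)[0]; print(nm,'dark from/to mm',x[dk[0]]*1e3,x[dk[-1]]*1e3, list(v[::3]))
E
python3 -c "
from h import *
st('p3');prof('p3');prof('w6');prof('p2');"
```

```text
t 16.1 grip jx -0.1167 jy -0.0012 z 0.1516 lean -0.273 F tool [ 1.0164 -4.5899 -0.0337] M [ 0.63  0.05 -0.05] w 9.510472405245023
p3 dark from/to mm -4.999999999999977 1.0000000000000286 [np.int64(245), np.int64(241), np.int64(239), np.int64(239), np.int64(181), np.int64(90), np.int64(135), np.int64(133), np.int64(75), np.int64(35), np.int64(49), np.int64(214), np.int64(238), np.int64(239), np.int64(240), np.int64(240), np.int64(239), np.int64(237), np.int64(171), np.int64(147), np.int64(148), np.int64(146), np.int64(149), np.int64(148), np.int64(147), np.int64(147), np.int64(148), np.int64(147), np.int64(149), np.int64(148)]
w6 dark from/to mm -24.999999999999993 -17.99999999999999 [np.int64(107), np.int64(111), np.int64(25), np.int64(37), np.int64(58), np.int64(152), np.int64(149), np.int64(151), np.int64(140), np.int64(136), np.int64(137), np.int64(136), np.int64(137), np.int64(136), np.int64(137), np.int64(106), np.int64(117), np.int64(197), np.int64(197), np.int64(197), np.int64(196), np.int64(196), np.int64(194), np.int64(197), np.int64(195), np.int64(111), np.int64(103), np.int64(105), np.int64(104), np.int64(105)]
p2 dark from/to mm -14.999999999999986 -7.99999999999998 [np.int64(139), np.int64(139), np.int64(81), np.int64(106), np.int64(114), np.int64(37), np.int64(33), np.int64(30), np.int64(141), np.int64(137), np.int64(135), np.int64(137), np.int64(134), np.int64(136), np.int64(138), np.int64(127), np.int64(106), np.int64(196), np.int64(195), np.int64(196), np.int64(196), np.int64(196), np.int64(195), np.int64(195), np.int64(196), np.int64(114), np.int64(104), np.int64(105), np.int64(104), np.int64(104)]
```

{"method": "jog_arm", "body": {"increments": [[-4.1,0,0,0,-0.082,0.003,1],[-4.1,0,0,0,-0.082,0.003,1],[-4.1,0,0,0,-0.082,0.003,1],[-4.1,0,0,0,-0.082,0.003,1],[-4.1,0,0,0,-0.082,0.003,1],[-4.1,0,0,0,-0.082,0.003,1],[-4.1,0,0,0,-0.082,0.003,1],[-4.1,0,0,0,-0.082,0.003,1],[-1.5,0,0,0,-0.03,0,1],[0,0,0,0,0,0,1],[0,0,0,0,0,0,1]]}}

```text
time_s: 17.02
tcp_pos: [0.6459, 0.1685, 0.133]
tcp_rot: [0.973, 0.162, 0.027, 0.161]
wrist_force: [-0.6, -4.0, 4.9]
width: 0.107
gripper_force: 45.3
```

```bash
python3 -c "
from h import *
st('p4');prof('p4')"
```

```text
t 17.1167 grip jx -0.0792 jy -0.0012 z 0.1510 lean 0.327 F tool [-2.4876  6.2986 -2.9431] M [ 0.81 -0.35 -0.05] w 10.371300792293377
p4 dark from/to mm -3.999999999999976 3.00000000000003 [np.int64(140), np.int64(139), np.int64(138), np.int64(139), np.int64(138), np.int64(133), np.int64(98), np.int64(100), np.int64(109), np.int64(18), np.int64(31), np.int64(43), np.int64(136), np.int64(137), np.int64(135), np.int64(135), np.int64(128), np.int64(133), np.int64(196), np.int64(197), np.int64(196), np.int64(197), np.int64(196), np.int64(194), np.int64(196), np.int64(122), np.int64(102), np.int64(107), np.int64(103), np.int64(104)]
```

{"method": "jog_arm", "body": {"increments": [[3.9,0,0,0,0.078,0.003,1],[3.9,0,0,0,0.078,0.003,1],[3.9,0,0,0,0.078,0.003,1],[3.9,0,0,0,0.078,0.003,1],[3.9,0,0,0,0.078,0.003,1],[3.9,0,0,0,0.078,0.003,1],[3.9,0,0,0,0.078,0.003,1],[3.9,0,0,0,0.078,0.003,1],[3.9,0,0,0,0.078,0.003,1],[0,0,0,0,0,0,1]]}}

```text
time_s: 17.95
tcp_pos: [0.6547, 0.1427, 0.133]
tcp_rot: [0.976, 0.162, -0.024, -0.144]
wrist_force: [-3.6, 8.6, 6.3]
width: 0.106
gripper_force: 45.0
```

```bash
python3 -c "
from h import *
st('p5');prof('p5')"
```

```text
t 18.05 grip jx -0.1176 jy -0.0012 z 0.1513 lean -0.287 F tool [-0.8391 -4.7244 -2.3928] M [ 0.75 -0.17 -0.06] w 9.87674861424961
p5 dark from/to mm 10.000000000000037 16.000000000000043 [np.int64(241), np.int64(240), np.int64(241), np.int64(240), np.int64(239), np.int64(240), np.int64(240), np.int64(239), np.int64(238), np.int64(153), np.int64(89), np.int64(132), np.int64(134), np.int64(77), np.int64(36), np.int64(48), np.int64(188), np.int64(229), np.int64(153), np.int64(149), np.int64(150), np.int64(148), np.int64(148), np.int64(150), np.int64(150), np.int64(150), np.int64(149), np.int64(150), np.int64(149), np.int64(150)]
```

{"method": "jog_arm", "body": {"increments": [[-3.9,0,0,0,-0.078,0.003,1],[-3.9,0,0,0,-0.078,0.003,1],[-3.9,0,0,0,-0.078,0.003,1],[-3.9,0,0,0,-0.078,0.003,1],[-3.9,0,0,0,-0.078,0.003,1],[-3.9,0,0,0,-0.078,0.003,1],[-3.9,0,0,0,-0.078,0.003,1],[-3.9,0,0,0,-0.078,0.003,1],[-3.2,0,0,0,-0.064,0,1],[0,0,0,0,0,0,1]]}}

```text
time_s: 18.88
tcp_pos: [0.6458, 0.1687, 0.1329]
tcp_rot: [0.974, 0.163, 0.027, 0.158]
wrist_force: [0.6, -9.0, 4.6]
width: 0.107
gripper_force: 45.2
```

```bash
python3 -c "
from h import *
st('p6');prof('p6')"
```

```text
t 18.9833 grip jx -0.0793 jy -0.0012 z 0.1510 lean 0.315 F tool [-1.814   3.0226 -4.1985] M [ 1.07 -0.53 -0.04] w 10.119381925104534
p6 dark from/to mm 2.0000000000000293 18.000000000000043 [np.int64(140), np.int64(140), np.int64(139), np.int64(139), np.int64(138), np.int64(137), np.int64(137), np.int64(138), np.int64(138), np.int64(137), np.int64(132), np.int64(85), np.int64(94), np.int64(102), np.int64(20), np.int64(29), np.int64(37), np.int64(159), np.int64(197), np.int64(197), np.int64(196), np.int64(197), np.int64(197), np.int64(196), np.int64(195), np.int64(126), np.int64(105), np.int64(105), np.int64(104), np.int64(105)]
```

Run:
```python
from h import *
ex=np.array([-.3256,.9455,0]);ey=np.array([-.9455,-.3256,0]);og=np.array([.6169,.2488,0])
for nm in ('p6','p5','sp6'):
    d=load(nm);g=cv2.cvtColor(d['img'],cv2.COLOR_RGB2GRAY)
    for dy in (-.003,.003):
        x=np.arange(.01,.07,.001)
        p=np.float32(proj(d,[og+ex*a+ey*dy+[0,0,.068] for a in x]))
        print(nm,dy,[int(v) for v in cv2.remap(g,p[:,:1],p[:,1:],cv2.INTER_LINEAR).ravel()])
```

```text
p6 -0.003 [70, 21, 20, 29, 31, 33, 32, 33, 99, 196, 202, 201, 201, 201, 200, 202, 201, 200, 200, 200, 200, 199, 200, 198, 164, 92, 65, 64, 65, 66, 68, 69, 69, 71, 106, 169, 199, 200, 200, 201, 200, 201, 200, 201, 201, 201, 200, 199, 200, 200, 200, 201, 199, 201, 200, 200, 175, 0, 0, 0]
p6 0.003 [64, 23, 21, 25, 30, 33, 33, 30, 85, 185, 194, 194, 194, 194, 192, 194, 193, 192, 195, 194, 193, 194, 194, 193, 193, 193, 194, 193, 195, 156, 85, 71, 69, 68, 100, 164, 195, 197, 197, 195, 196, 195, 196, 196, 196, 196, 196, 197, 196, 195, 197, 197, 196, 195, 195, 196, 195, 197, 0, 0]
p5 -0.003 [37, 44, 47, 48, 49, 61, 110, 136, 138, 125, 112, 108, 107, 107, 106, 108, 110, 111, 109, 108, 111, 112, 114, 115, 116, 117, 118, 119, 118, 116, 119, 116, 121, 148, 189, 221, 236, 238, 238, 238, 238, 239, 239, 239, 239, 239, 238, 238, 238, 238, 238, 239, 238, 238, 238, 239, 239, 239, 239, 239]
p5 0.003 [33, 40, 41, 45, 50, 68, 156, 232, 244, 244, 242, 224, 203, 143, 95, 83, 83, 86, 98, 122, 140, 140, 134, 125, 118, 117, 117, 116, 117, 115, 112, 111, 114, 139, 184, 218, 234, 236, 237, 236, 236, 236, 237, 236, 236, 236, 237, 236, 237, 237, 236, 236, 236, 237, 237, 237, 236, 236, 236, 236]
sp6 -0.003 [111, 106, 100, 93, 85, 78, 71, 69, 69, 69, 68, 67, 66, 64, 64, 64, 64, 64, 64, 64, 64, 64, 64, 64, 64, 64, 64, 63, 63, 62, 62, 65, 94, 126, 164, 188, 198, 204, 206, 205, 204, 203, 203, 203, 204, 203, 203, 203, 203, 203, 204, 204, 204, 203, 203, 203, 203, 203, 204, 204]
sp6 0.003 [117, 113, 99, 85, 71, 69, 70, 70, 71, 69, 68, 66, 65, 65, 65, 65, 65, 65, 65, 65, 64, 64, 63, 64, 64, 64, 64, 63, 63, 63, 65, 68, 72, 112, 153, 201, 220, 213, 207, 202, 201, 201, 200, 199, 200, 200, 200, 201, 201, 200, 200, 201, 201, 201, 201, 201, 201, 201, 202, 202]
```

Pad front is at +18 mm and the divider end at +44 mm (gap 26 mm), at 15 mm a stroke. One more full stroke.

{"method": "jog_arm", "body": {"increments": [[3.9,0,0,0,0.078,0.003,1],[3.9,0,0,0,0.078,0.003,1],[3.9,0,0,0,0.078,0.003,1],[3.9,0,0,0,0.078,0.003,1],[3.9,0,0,0,0.078,0.003,1],[3.9,0,0,0,0.078,0.003,1],[3.9,0,0,0,0.078,0.003,1],[3.9,0,0,0,0.078,0.003,1],[3.2,0,0,0,0.064,0,1],[0,0,0,0,0,0,1],[-3.9,0,0,0,-0.078,0.003,1],[-3.9,0,0,0,-0.078,0.003,1],[-3.9,0,0,0,-0.078,0.003,1],[-3.9,0,0,0,-0.078,0.003,1],[-3.9,0,0,0,-0.078,0.003,1],[-3.9,0,0,0,-0.078,0.003,1],[-3.9,0,0,0,-0.078,0.003,1],[-3.9,0,0,0,-0.078,0.003,1],[-3.2,0,0,0,-0.064,0,1],[0,0,0,0,0,0,1]]}}

```text
time_s: 20.65
tcp_pos: [0.6458, 0.1687, 0.1329]
tcp_rot: [0.974, 0.163, 0.027, 0.158]
wrist_force: [-0.0, -8.7, 4.9]
width: 0.104
gripper_force: 45.2
```

```bash
python3 -c "
from h import *
st('p7');prof('p7')"
```

```text
t 20.75 grip jx -0.0793 jy -0.0012 z 0.1510 lean 0.315 F tool [-3.3224  2.8777 -4.8765] M [ 1.01 -0.57 -0.02] w 9.796154474055598
p7 dark from/to mm 16.000000000000043 33.00000000000006 [np.int64(140), np.int64(140), np.int64(138), np.int64(139), np.int64(138), np.int64(136), np.int64(137), np.int64(136), np.int64(137), np.int64(137), np.int64(138), np.int64(138), np.int64(137), np.int64(134), np.int64(135), np.int64(117), np.int64(87), np.int64(94), np.int64(101), np.int64(20), np.int64(30), np.int64(60), np.int64(196), np.int64(197), np.int64(197), np.int64(132), np.int64(104), np.int64(104), np.int64(104), np.int64(103)]
```

{"method": "jog_arm", "body": {"increments": [[3.9,0,0,0,0.078,0.003,1],[3.9,0,0,0,0.078,0.003,1],[3.9,0,0,0,0.078,0.003,1],[3.9,0,0,0,0.078,0.003,1],[3.9,0,0,0,0.078,0.003,1],[3.9,0,0,0,0.078,0.003,1],[3.9,0,0,0,0.078,0.003,1],[3.9,0,0,0,0.078,0.003,1],[3.2,0,0,0,0.064,0,1],[0,0,0,0,0,0,1],[0,0,0,0,0,0,1],[0,0,0,0,0,0,1]]}}

```text
time_s: 21.75
tcp_pos: [0.6545, 0.1431, 0.1331]
tcp_rot: [0.976, 0.163, -0.023, -0.141]
wrist_force: [-1.7, 2.6, 5.2]
width: 0.106
gripper_force: 45.0
```

```bash
cat >> h.py <<'E'
def dv(nm):
    ex=np.array([-.3256,.9455,0]);ey=np.array([-.9455,-.3256,0]);og=np.array([.6169,.2488,0])
    d=load(nm);g=cv2.cvtColor(d['img'],cv2.COLOR_RGB2GRAY)
    x=np.arange(.03,.065,.001);p=np.float32(proj(d,[og+ex*a+ey*0+[0,0,.068] for a in x]))
    print(nm,[int(v) for v in cv2.remap(g,p[:,:1],p[:,1:],cv2.INTER_LINEAR).ravel()])
E
python3 -c "
from h import *
st('p8');prof('p8');dv('p7');dv('p8');dv('sp7');dv('sp8')"
```

```text
t 21.85 grip jx -0.1175 jy -0.0012 z 0.1513 lean -0.286 F tool [-0.9184 -3.3098 -4.0889] M [ 0.44 -0.37  0.03] w 9.717831617541096
p8 dark from/to mm 28.000000000000053 46.00000000000007 [np.int64(239), np.int64(239), np.int64(239), np.int64(239), np.int64(237), np.int64(238), np.int64(238), np.int64(239), np.int64(238), np.int64(238), np.int64(238), np.int64(239), np.int64(238), np.int64(238), np.int64(238), np.int64(238), np.int64(239), np.int64(228), np.int64(144), np.int64(78), np.int64(96), np.int64(130), np.int64(129), np.int64(54), np.int64(37), np.int64(46), np.int64(130), np.int64(147), np.int64(147), np.int64(146)]
p7 [33, 34, 35, 123, 193, 193, 177, 114, 72, 68, 71, 71, 69, 71, 102, 166, 195, 197, 197, 198, 196, 197, 197, 197, 197, 197, 198, 197, 196, 197, 196, 198, 197, 198, 197]
p8 [127, 133, 132, 133, 135, 131, 110, 69, 38, 32, 35, 39, 42, 47, 49, 59, 89, 109, 134, 178, 216, 235, 236, 236, 235, 236, 236, 235, 235, 235, 235, 236, 235, 235, 235]
sp7 [66, 67, 69, 71, 69, 67, 64, 62, 60, 59, 60, 71, 84, 98, 132, 163, 193, 206, 204, 203, 202, 201, 201, 201, 201, 201, 201, 201, 201, 201, 201, 201, 201, 201, 201]
sp8 [188, 207, 222, 227, 182, 146, 117, 110, 113, 116, 116, 106, 94, 81, 74, 71, 71, 87, 126, 164, 205, 207, 206, 202, 199, 199, 198, 198, 198, 197, 197, 197, 197, 197, 197]
```

{"method": "jog_arm", "body": {"increments": [[-3.9,0,0,0,-0.078,0.003,1],[-3.9,0,0,0,-0.078,0.003,1],[-3.9,0,0,0,-0.078,0.003,1],[-3.9,0,0,0,-0.078,0.003,1],[-3.9,0,0,0,-0.078,0.003,1],[-3.9,0,0,0,-0.078,0.003,1],[-3.9,0,0,0,-0.078,0.003,1],[-3.9,0,0,0,-0.078,0.003,1],[-3.2,0,0,0,-0.064,0,1],[0,0,0,0,0,0,1],[0,0,0,0,0,0,1]]}}

```text
time_s: 22.77
tcp_pos: [0.6458, 0.1687, 0.1329]
tcp_rot: [0.974, 0.163, 0.026, 0.155]
wrist_force: [-2.3, -3.3, 6.4]
width: 0.107
gripper_force: 45.1
```

```bash
python3 -c "
from h import *
st('p9');prof('p9');dv('p9');dv('sp9');dv('sp8')"
```

```text
t 22.8667 grip jx -0.0793 jy -0.0013 z 0.1510 lean 0.315 F tool [-3.3637  2.3966 -5.6815] M [ 0.89 -0.63  0.01] w 9.822094932623859
p9 dark from/to mm 31.000000000000057 48.00000000000007 [np.int64(147), np.int64(138), np.int64(139), np.int64(140), np.int64(138), np.int64(137), np.int64(138), np.int64(140), np.int64(137), np.int64(137), np.int64(137), np.int64(137), np.int64(137), np.int64(137), np.int64(134), np.int64(135), np.int64(107), np.int64(197), np.int64(194), np.int64(197), np.int64(90), np.int64(93), np.int64(97), np.int64(97), np.int64(19), np.int64(31), np.int64(59), np.int64(105), np.int64(103), np.int64(104)]
p9 [44, 66, 91, 97, 98, 99, 100, 101, 98, 67, 20, 22, 27, 28, 31, 32, 32, 38, 67, 107, 166, 195, 197, 197, 196, 197, 197, 198, 197, 197, 198, 195, 197, 196, 196]
sp9 [191, 209, 224, 228, 183, 146, 118, 111, 114, 116, 116, 106, 94, 81, 74, 71, 71, 87, 127, 165, 207, 209, 209, 204, 202, 201, 201, 201, 201, 201, 201, 201, 201, 201, 201]
sp8 [188, 207, 222, 227, 182, 146, 117, 110, 113, 116, 116, 106, 94, 81, 74, 71, 71, 87, 126, 164, 205, 207, 206, 202, 199, 199, 198, 198, 198, 197, 197, 197, 197, 197, 197]
```

{"method": "jog_arm", "body": {"increments": [[3.9,0,0,0,0.078,0.003,1],[3.9,0,0,0,0.078,0.003,1],[3.9,0,0,0,0.078,0.003,1],[2,0,0,0,0.04,0.002,1],[2,0,0,0,0.04,0.002,1],[2,0,0,0,0.04,0.002,1],[0,0,0,0,0,0,1],[0,0,0,0,0,0,1],[0,0,0,0,0,0,1]]}}

```text
time_s: 23.62
tcp_pos: [0.6502, 0.1559, 0.135]
tcp_rot: [0.986, 0.165, 0.001, 0.003]
wrist_force: [-4.5, 2.4, 7.9]
width: 0.103
gripper_force: 45.0
```

```bash
python3 -c "
from h import *
st('q1');prof('q1');dv('q1');dv('sq1')
for i in range(5): st('q1x')"
```

```text
t 23.7167 grip jx -0.0986 jy -0.0012 z 0.1540 lean 0.006 F tool [-2.118  -3.1598 -7.1914] M [ 0.56 -0.65  0.02] w 9.672683226588283
q1 dark from/to mm 30.000000000000053 47.00000000000007 [np.int64(147), np.int64(150), np.int64(148), np.int64(216), np.int64(239), np.int64(238), np.int64(239), np.int64(238), np.int64(238), np.int64(242), np.int64(238), np.int64(238), np.int64(237), np.int64(237), np.int64(238), np.int64(237), np.int64(237), np.int64(237), np.int64(237), np.int64(232), np.int64(65), np.int64(128), np.int64(130), np.int64(128), np.int64(27), np.int64(44), np.int64(71), np.int64(144), np.int64(146), np.int64(149)]
q1 [79, 110, 130, 133, 134, 129, 132, 133, 121, 66, 22, 29, 36, 39, 44, 45, 50, 62, 89, 114, 179, 223, 234, 234, 235, 235, 235, 235, 234, 235, 235, 235, 235, 234, 235]
sq1 [97, 113, 126, 135, 131, 127, 124, 120, 116, 115, 115, 114, 110, 105, 91, 80, 70, 75, 99, 126, 158, 177, 191, 200, 200, 199, 198, 197, 197, 198, 198, 198, 197, 197, 197]
t 23.8167 grip jx -0.0985 jy -0.0012 z 0.1540 lean 0.006 F tool [-2.2354 -3.542  -6.8376] M [ 0.54 -0.68  0.01] w 9.505178136853988
t 23.9167 grip jx -0.0986 jy -0.0012 z 0.1540 lean 0.006 F tool [-2.258  -3.2682 -6.5614] M [ 0.56 -0.7   0.04] w 10.235069418414286
t 24.0167 grip jx -0.0986 jy -0.0012 z 0.1541 lean 0.006 F tool [-2.5158 -2.8606 -6.4035] M [ 0.54 -0.63  0.03] w 9.783664392308777
t 24.1167 grip jx -0.0986 jy -0.0012 z 0.1540 lean 0.006 F tool [-1.9343 -2.4533 -7.5034] M [ 0.52 -0.63 -0.02] w 9.997023400415854
t 24.2167 grip jx -0.0985 jy -0.0012 z 0.1540 lean 0.006 F tool [-2.748 -3.173 -7.366] M [ 0.52 -0.63  0.01] w 9.982033538135857
```

{"method": "jog_arm", "body": {"increments": [[2,0,0,0,0.04,0.001,1],[2,0,0,0,0.04,0.001,1],[0,0,0,0,0,0,1],[0,0,0,0,0,0,1],[0,0,0,0,0,0,1]]}}

```text
time_s: 24.63
tcp_pos: [0.6513, 0.1528, 0.1349]
tcp_rot: [0.986, 0.165, -0.005, -0.032]
wrist_force: [-3.8, 1.8, 7.1]
width: 0.103
gripper_force: 45.0
```

```bash
python3 -c "
from h import *
st('q2');dv('q2');dv('sq2')
for i in range(2): st('q2x')"
```

```text
t 24.7333 grip jx -0.1031 jy -0.0012 z 0.1538 lean -0.064 F tool [-1.8789 -3.5776 -6.8744] M [ 0.4  -0.65  0.02] w 9.639793262188087
q2 [90, 119, 134, 136, 136, 135, 135, 137, 113, 53, 29, 33, 38, 43, 46, 49, 52, 68, 97, 133, 184, 223, 235, 237, 237, 237, 237, 236, 235, 236, 237, 236, 236, 238, 236]
sq2 [101, 126, 145, 155, 132, 118, 110, 112, 115, 116, 116, 114, 110, 105, 92, 80, 70, 75, 99, 126, 158, 177, 191, 199, 199, 199, 198, 198, 198, 198, 198, 197, 197, 197, 197]
t 24.8333 grip jx -0.1031 jy -0.0012 z 0.1539 lean -0.064 F tool [-2.8079 -4.0216 -6.3976] M [ 0.46 -0.59  0.02] w 9.585925723921559
t 24.9333 grip jx -0.1031 jy -0.0012 z 0.1538 lean -0.064 F tool [-3.4967 -2.9368 -6.1412] M [ 0.4  -0.59 -0.01] w 10.082736154257272
```

{"method": "jog_arm", "body": {"increments": [[2,0,0,0,0.04,0.001,1],[2,0,0,0,0.04,0.001,1],[0,0,0,0,0,0,1],[0,0,0,0,0,0,1],[0,0,0,0,0,0,1]]}}

```text
time_s: 25.35
tcp_pos: [0.6523, 0.1498, 0.1346]
tcp_rot: [0.984, 0.165, -0.011, -0.066]
wrist_force: [-3.7, 2.9, 6.9]
width: 0.101
gripper_force: 45.0
```

Run:
```python
from h import *
st('q3');dv('q3');dv('sq3')
for i in range(2): st('q3x')
im=[]
for nm in ('p5','p8','q3'):
    d=load(nm);ex=np.array([-.3256,.9455,0]);ey=np.array([-.9455,-.3256,0]);og=np.array([.6169,.2488,0])
    # rectify the plane z=.05 along the jig: x -60..80 mm, y -30..30
    gx,gy=np.meshgrid(np.arange(-.06,.08,.0002),np.arange(-.024,.024,.00025))
    X=og+gx[...,None]*ex+gy[...,None]*ey+np.array([0,0,.045])
    p=proj(d,X.reshape(-1,3)).astype(np.float32).reshape(gx.shape+(2,))
    im.append(cv2.remap(d['img'][:,:,::-1],p,None,cv2.INTER_CUBIC))
o=np.vstack(im);print(o.shape);cv2.imwrite('pics/cmp.png',o)
```

```text
t 25.45 grip jx -0.1077 jy -0.0012 z 0.1534 lean -0.134 F tool [-3.5149 -4.4057 -6.7535] M [ 0.25 -0.63  0.  ] w 9.668230499733944
q3 [100, 125, 135, 136, 136, 136, 137, 131, 103, 48, 29, 34, 39, 42, 47, 50, 52, 78, 104, 137, 187, 225, 236, 237, 237, 237, 237, 237, 237, 237, 237, 237, 237, 237, 237]
sq3 [100, 93, 86, 83, 98, 109, 120, 119, 116, 115, 115, 113, 110, 104, 92, 81, 71, 76, 100, 126, 159, 178, 191, 199, 200, 199, 199, 198, 198, 198, 198, 198, 198, 198, 198]
t 25.55 grip jx -0.1077 jy -0.0012 z 0.1534 lean -0.134 F tool [-3.4384 -4.7295 -6.3678] M [ 0.26 -0.66 -0.01] w 9.999372780237591
t 25.65 grip jx -0.1076 jy -0.0012 z 0.1534 lean -0.134 F tool [-2.1732 -4.1273 -6.9697] M [ 0.25 -0.62  0.02] w 9.704862566461319
(576, 700, 3)
```

View pics/cmp.png

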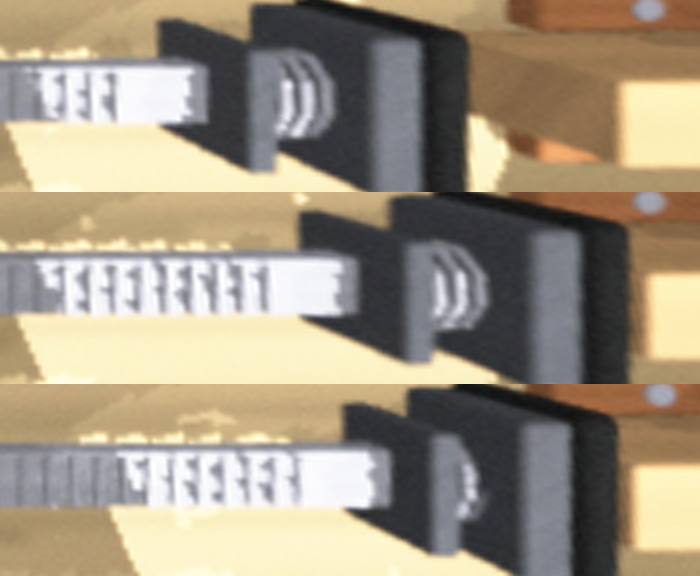

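From top to bottom the crop shows p5, p8 and now, with collar-to-pad gaps of about 97, 95 and 65 px at 0.2 mm/px. So the spring is squeezed about 6 mm (12 N), and the divider end has stopped moving even as the force rose, so it is home. I'll add about 2 mm.

{"method": "jog_arm", "body": {"increments": [[1.75,0,0,0,0.035,0.001,1],[1.75,0,0,0,0.035,0.001,1],[0,0,0,0,0,0,1],[0,0,0,0,0,0,1],[0,0,0,0,0,0,1],[0,0,0,0,0,0,1]]}}

```text
time_s: 26.15
tcp_pos: [0.6532, 0.1471, 0.1341]
tcp_rot: [0.982, 0.164, -0.016, -0.096]
wrist_force: [-3.9, 2.6, 7.7]
width: 0.102
gripper_force: 45.0
```

Run:
```python
from h import *
st('q4');dv('q3');dv('q4');dv('sq4')
ex=np.array([-.3256,.9455,0]);ey=np.array([-.9455,-.3256,0]);og=np.array([.6169,.2488,0])
for nm in ('p8','q1','q2','q3','q4'):   # row through collar stripe & pad stripe, plane z=.045, y as in row 70 of the crop
    d=load(nm);g=cv2.cvtColor(d['img'],cv2.COLOR_RGB2GRAY)
    for yy in (.0120,):
        x=np.arange(.015,.06,.0005);p=np.float32(proj(d,[og+ex*a+ey*yy+[0,0,.045] for a in x]))
        print(nm,[int(v) for v in cv2.remap(g,p[:,:1],p[:,1:],cv2.INTER_LINEAR).ravel()])
# strip/divider geometry: divider end to strip face along the jig
for nm in ('s0','sq4'):
    d=load(nm);g=cv2.cvtColor(d['img'],cv2.COLOR_RGB2GRAY)
    x=np.arange(.09,.15,.001);p=np.float32(proj(d,[og+ex*a+ey*-.03+[0,0,.078] for a in x]))
    print(nm,'strip',[int(v) for v in cv2.remap(g,p[:,:1],p[:,1:],cv2.INTER_LINEAR).ravel()])
```

```text
t 26.25 grip jx -0.1116 jy -0.0012 z 0.1528 lean -0.195 F tool [-2.5762 -5.0488 -6.5196] M [ 0.14 -0.63  0.03] w 9.929878040022041
q3 [100, 125, 135, 136, 136, 136, 137, 131, 103, 48, 29, 34, 39, 42, 47, 50, 52, 78, 104, 137, 187, 225, 236, 237, 237, 237, 237, 237, 237, 237, 237, 237, 237, 237, 237]
q4 [104, 125, 134, 134, 136, 134, 135, 125, 83, 35, 30, 37, 40, 42, 47, 49, 56, 80, 110, 140, 194, 228, 236, 237, 236, 236, 236, 236, 236, 236, 236, 237, 237, 236, 236]
sq4 [110, 103, 95, 87, 94, 101, 110, 115, 116, 116, 116, 114, 110, 105, 91, 80, 70, 74, 99, 126, 159, 178, 192, 200, 200, 199, 198, 198, 198, 198, 199, 199, 198, 197, 197]
p8 [56, 54, 52, 52, 51, 52, 53, 54, 54, 57, 64, 71, 84, 97, 109, 122, 128, 132, 134, 133, 132, 126, 121, 105, 87, 74, 62, 55, 53, 51, 52, 52, 52, 52, 51, 51, 51, 51, 51, 51, 52, 51, 51, 50, 49, 49, 49, 49, 51, 52, 53, 53, 54, 54, 54, 54, 53, 54, 56, 59, 66, 72, 83, 94, 105, 112, 120, 126, 132, 133, 133, 133, 132, 131, 130, 130, 129, 128, 125, 118, 111, 97, 80, 64, 48, 33, 33, 34, 36, 37]
q1 [45, 46, 46, 47, 47, 45, 43, 42, 46, 51, 62, 75, 96, 111, 123, 1
[... 1429 characters left out ...]
131, 130, 131, 132, 133, 133, 127, 121, 90, 61, 44, 33, 29, 31, 33, 37, 40, 41]
s0 strip [141, 142, 147, 146, 145, 145, 141, 141, 143, 145, 144, 143, 143, 142, 142, 142, 141, 141, 141, 142, 142, 142, 141, 139, 138, 139, 139, 140, 143, 150, 158, 178, 197, 213, 218, 217, 216, 208, 196, 185, 189, 201, 209, 213, 214, 215, 215, 214, 213, 203, 174, 142, 126, 130, 133, 137, 142, 148, 155, 158]
sq4 strip [147, 148, 154, 153, 152, 151, 148, 147, 150, 151, 150, 149, 149, 149, 149, 148, 147, 146, 146, 147, 147, 147, 147, 146, 145, 146, 146, 147, 145, 143, 141, 159, 186, 219, 228, 226, 224, 216, 203, 187, 188, 202, 213, 220, 221, 222, 222, 222, 222, 217, 195, 167, 148, 143, 140, 141, 144, 147, 156, 162]
```

The spring is squeezed about 8.5–9 mm, or about 17–18 N. The divider has slid 5 mm and stopped, the strip hasn't moved, and the trigger is still held. Handing in.

```bash
python3 -c "
from cell import ctrl
print(ctrl.hand_in())"
```

```text
the job is handed in; nothing more can be done
None
```

I handed the job in with the marker on the bare worktop, the divider pushed home in its groove (it slid about 5 mm), and the pulled trigger still gripped. By my camera measurements the pad spring is squeezed about 8.5–9 mm, roughly 17–18 N; hand-in gave no verdict, so I can't confirm a pass.

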